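Fan out a stack of slide mailers in a tray for scanning

TASK

The three flat dark grey slide mailers lie in a stack in the long metal tray. Slide the stack back against the low stop at the tray's right-hand end, the end that the white label strips face, and fan it out along the tray by pushing: the bottom mailer stays butted against the stop and each one above it sits about 3 cm further along than the one below, so that every white label strip is uncovered while the mailers still lie flat on one another in a straight row. Do not lift the mailers out of the tray, and leave the bottles and the dish beside it where they stand.

Things in the scene. Friction and masses are not known exactly. Their poses are not given: they have to be found in the camera images.
- tray: long low open bright metal tray, fixed, 86 x 308 mm. Origin: centre of its underside; y runs along it (to the robot's left at yaw 0), x across it. Inner lane 78 mm wide (x), 300 mm long (y), floor 3 mm above the bench; side walls 4 mm thick, top 18 mm above the bench, 5 mm rim outside; end stops 4 mm thick, top only 9 mm above the bench, so fingers pass over them behind the upper mailers.
- tray_stop (a point): middle of the inner face of the low stop at the tray's -y (right-hand) end, at floor level (tray frame: x 0, y -150 mm, z 3 mm). A mailer butted against it has its centre 60 mm from it in +y.
- mailer_bottom_center (a point): centre (half-way up) of the lowest of three equal stacked slide mailers: flat rigid dark grey plastic cases 72 x 120 x 10 mm (x, y, z of this frame), z up, about 70 g; 22 mm wide white label strip on the upper face along the short edge at its -y end. Pushing one carries those lying on it along, not those under it. Its faces are 3 mm and 13 mm above the bench.
- mailer_middle_center (a point): centre (half-way up) of the middle one of three equal stacked slide mailers: flat rigid dark grey plastic cases 72 x 120 x 10 mm (x, y, z of this frame), z up, about 70 g; 22 mm wide white label strip on the upper face along the short edge at its -y end. Pushing one carries those lying on it along, not those under it. Its faces are 13 mm and 23 mm above the bench.
- mailer_top_center (a point): centre (half-way up) of the uppermost of three equal stacked slide mailers: flat rigid dark grey plastic cases 72 x 120 x 10 mm (x, y, z of this frame), z up, about 70 g; 22 mm wide white label strip on the upper face along the short edge at its -y end. Pushing one carries those lying on it along, not those under it. Its faces are 23 mm and 33 mm above the bench.
- reagent_a: amber reagent bottle with black cap, 48 mm diameter, 90 mm high, standing on the bench on the far side of the tray; origin at the centre of its underside. Bystander.
- reagent_b: amber reagent bottle with white cap, 48 mm diameter, 90 mm high, standing on the bench on the far side of the tray; origin at the centre of its underside. Bystander.
- petri_1: flat round dish, 62 mm diameter, 15 mm high, on the bench on the robot's side of the tray; origin at the centre of its underside. Bystander.

How it is judged:
At the end, for the whole second after the job is handed in: Bottom mailer butted against the right-hand stop (gap at most 5 mm); middle one 22 to 40 mm further along than it, top one 22 to 40 mm further than the middle one; all flat on one another (0.06 rad), in line with the tray (0.14 rad, 12 mm sideways) and at rest (y of mailer_bottom_center in the frame of tray below -0.085 m and y of mailer_middle_center in the frame of mailer_bottom_center between 0.022 and 0.04 m and z of mailer_middle_center in the frame of mailer_bottom_center between 0.007 and 0.013 m and y of mailer_top_center in the frame of mailer_middle_center between 0.022 and 0.04 m and z of mailer_top_center in the frame of mailer_middle_center between 0.007 and 0.013 m and x of mailer_bottom_center in the frame of tray between -0.012 and 0.012 m and angle between the y axis of each of mailer_bottom_center, mailer_middle_center, mailer_top_center and the y axis of tray, either way round below 0.14 rad and angle between each of mailer_bottom_center, mailer_middle_center, mailer_top_center's own z axis and vertical below 0.06 rad and linear speed of each of mailer_bottom, mailer_middle, mailer_top below 0.01 m/s and x of mailer_middle_center in the frame of tray between -0.012 and 0.012 m and x of mailer_top_center in the frame of tray between -0.012 and 0.012 m); the robot touches nothing.
It fails at once if a mailer is lifted out of the tray (its centre more than 65 mm above the bench) (height (world z) of any of mailer_bottom_center, mailer_middle_center, mailer_top_center above 0.065 m).
It fails at once if a bottle or the dish is moved by more than 25 mm (distance of any of reagent_a, reagent_b, petri_1 from where it was at the start of the episode above 0.025 m).
It fails at once if a bottle is tipped over (angle between any of reagent_a, reagent_b's own z axis and vertical above 0.5 rad).
It also fails if it takes over 51 s, if anything falls off the work surface, if the arm or the gripper's body presses on something with over 40 N, if the wrist force passes 120 N, or if a joint passes its speed limit or range.

ROBOT

A 7-joint arm with a two-finger parallel gripper is mounted at the origin on a cart in front of the work surface, level with it; the furniture and walls round the work are solid. World frame = base frame: x ahead of the robot, y to its left, z up, the work surface at z = 0. Lengths are in m, angles in rad, forces in N, time in s.
With the tool pointing down it reaches from about 0.4 to 0.875 m from the base axis. Payload 19.3 kg.
Tool frame: the origin (TCP) lies on the centre line of the jaws, within the pads' length; the fingertips stand 14 mm ahead of it and the grasp point (between the pads) lies 5 mm behind it; y points along the fingers, x is the direction in which the jaws open and shut, and the axes are right-handed (so a half turn about y gives the same grasp; the last joint's range is limited). The gripper opens to 85 mm and grips with 20 to 120 N. Pads are 22 mm wide; open, the fingers measure 114 mm over their backs; the gripper's body (76 mm by 85 mm) begins 54 mm behind the grasp point. The pads swing forward as they close: fully open they stand 13 mm farther back than shut.
Start: joints at [-1.233, 0.521, -0.036, 1.599, 0.021, 1.021, -0.113], TCP at [0.248, 0.574, 0.245] pointing down, gripper open.
Joint ranges: [-2.91, 2.91], [-0.3, 2.13], [-1.5, 1.42], [0.17, 2.43], [-1.26, 4.41], [0.16, 1.93], [-2.52, 2.52]. Speed limits (rad/s): [1.89, 1.89, 2.39, 2.39, 3.01, 3.01, 3.01].

INTERFACE

Orientations are given as [roll, pitch, yaw] about the fixed x, y, z axes, in that order (R = Rz(yaw) Ry(pitch) Rx(roll)).
In Python, from workcell import monitor, grab_frame, workorder gives the robot as it stands.
- The arm moves only by the tool drive_tool, never from a script. Its argument "steps" is one flat list of numbers, 5 for each row, row after row: the finger opening in mm, from 0 to 85.4, then the shift along the world's x, y, z in mm, then the turn about the world's z in degrees. In form: [fingers, tx, ty, tz, twist, fingers, tx, ty, tz, twist, ...]. A call has exactly 5 rows; each row shifts and turns the commanded pose from where the row before left it; what a row does not reach is not made up. A row lasts 1/12 s, in which the tool goes at most 41.7 mm and 7.16 degrees, less where a joint would pass 70% of its speed; a pose out of reach is approached as far as the arm can. A call is refused whole if a number of a shift passes 41.7 or a number of a turn 7.16, either way. A call with a gripper value outside its range is refused whole. The fingers move at their own pace and stop on an object; "grip_force" is the grip in N (left out, the last holds). Time passes only in rows, so rows that do not move let the fingers close, or fill a call up. It gives the time, the measured TCP pose, the force and the opening at its end, in the units of the state.
- monitor.observe(): the state, without advancing time (a new reading comes with each control period).
- grab_frame(name): name is "side" or "top" or "wrist"; returns a dict with "frame" (384x512x3 uint8, red, green, blue), "vertical_fov" (degrees; the focal length in pixels is half the picture's height over the tangent of half this angle, whatever the lens; pixels are square), "cx", "cy" (the principal point, pixels), "k1" (the pictures are not rectified: a ray, as slopes to the right and down, at radius r is drawn at 1 + k1 r^2 times it, then the intrinsics apply), "xyz" and "orientation" of the camera in the world. Camera axes: x right, y down, z forward; pixel columns grow to the right and rows downward; lengths in m; the calibration is good to about 2 mm. A picture is of the moment at which its call begins. There is no depth.
- workorder.job_done(): hands the job in, once; it reports no verdict.
The state is a dict: "clock": time; "qpos": joint angles; "qd": joint speeds; "joint_efforts": joint torques, N m; "position": TCP position; "tool_rot": TCP orientation; "force": force on the tool from outside, world axes, zero at the start; "moment": the same for the moment, N m; "grip_width": finger opening in m.
Only numpy, scipy, OpenCV 4.12 (cv2) and the standard library are available. Lean on these libraries where they do the work, as an engineer would, in place of code of your own. Each camera call takes 0.05 s, during which the arm holds its last target. There are 200 camera calls.

## Working session

There is one attempt and no reset: what is moved stays moved. The work goes in short steps, Python scripts to look and compute and a tool call to move; the robot and the scene stay as the last step left them, time stands still between calls to the robot, and variables do not carry over. Pictures are saved under pics/ and viewed, about 8 in all and at most 12, crops included, and the job is handed in when it is done.

Besides the shell and the picture viewer there is one more tool, called in YAML: its name, and indented under it one key for each argument. drive_tool: Moves the arm, as the interface text tells. Its arguments: {"type":"object","properties":{"steps":{"type":"array"},"grip_force":{"type":"number"}},"required":["steps"]}

```bash
mkdir -p pics; ls; python3 - <<'E'
from workcell import monitor, grab_frame
import cv2, numpy as np
s=monitor.observe()
print({k:np.round(v,3) for k,v in s.items()})
ims=[]
for n in ("top","side"):
    f=grab_frame(n); cv2.imwrite(f"pics/{n}0.png",f["frame"][...,::-1])
    print(n,{k:np.round(v,4) for k,v in f.items() if k!="frame"})
E
```

```text
pics
{'clock': np.float64(0.0), 'qpos': array([-1.233,  0.522, -0.036,  1.6  ,  0.021,  1.021, -0.113]), 'qd': array([ 0.   , -0.001,  0.   ,  0.   ,  0.001,  0.001, -0.   ]), 'joint_efforts': array([-1.0000e-03, -9.2711e+01,  1.9790e+00, -3.6995e+01,  1.8000e-02,
        8.0000e-03,  0.0000e+00]), 'position': array([0.248, 0.573, 0.245]), 'tool_rot': array([-1.571e+00,  1.000e-03,  1.163e+00]), 'force': array([ 0.669, -0.615, -0.133]), 'moment': array([-0.023,  0.007,  0.017]), 'grip_width': np.float64(0.086)}
top {'vertical_fov': np.float64(52.7326), 'cx': np.float64(258.3648), 'cy': np.float64(198.7622), 'k1': np.float64(-0.0555), 'xyz': array([ 0.4539, -0.0262,  0.9184]), 'orientation': array([-3.0604, -0.0333, -1.5427])}
side {'vertical_fov': np.float64(43.3848), 'cx': np.float64(247.4548), 'cy': np.float64(184.2258), 'k1': np.float64(-0.0188), 'xyz': array([0.3817, 0.8204, 0.5298]), 'orientation': array([-2.0693,  0.0076, -2.992 ])}
```

View pics/top0.png

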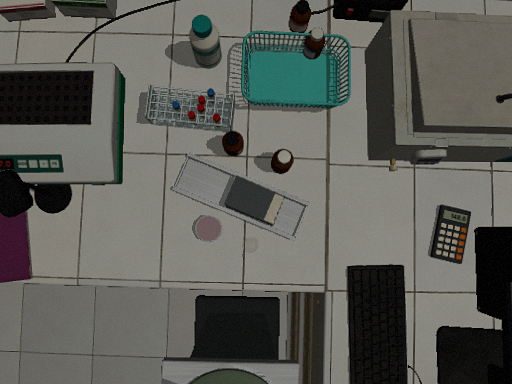

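View pics/side0.png

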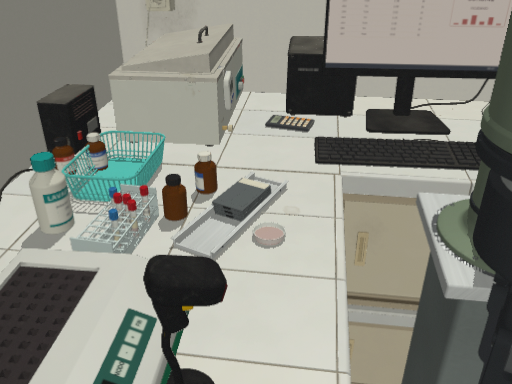

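The top view shows the tray running from about (180,171) to (301,221). The stack is at (225–282,176–222), with its label at the right, near (272,208). The bottles are at (233,143) and (282,160), and the dish is at (207,228). I'll enlarge it to pick corners.

```bash
cat > h.py <<'E'
import numpy as np, cv2
from scipy.spatial.transform import Rotation as R
from workcell import monitor, grab_frame
def K(f):
    h=f["frame"].shape[0]; F=h/2/np.tan(np.radians(f["vertical_fov"])/2)
    return F
def slopes(f,uv):
    d=(np.atleast_2d(uv).astype(float)-[f["cx"],f["cy"]])/K(f); s=d.copy()
    for _ in range(20): s=d/(1+f["k1"]*(s**2).sum(1,keepdims=True))
    return s
def cast(f,uv,z):
    s=slopes(f,uv); r=np.c_[s,np.ones(len(s))]@R.from_euler("xyz",f["orientation"]).as_matrix().T
    o=np.array(f["xyz"]); return o+r*((z-o[2])/r[:,2])[:,None]
def proj(f,P):
    p=(np.atleast_2d(P)-f["xyz"])@R.from_euler("xyz",f["orientation"]).as_matrix()
    s=p[:,:2]/p[:,2:]; s=s*(1+f["k1"]*(s**2).sum(1,keepdims=True))
    return s*K(f)+[f["cx"],f["cy"]]
E
python3 - <<'E'
from h import *
f=grab_frame("top"); im=f["frame"][...,::-1]
c=cv2.resize(im[145:245,165:315],None,fx=5,fy=5,interpolation=cv2.INTER_CUBIC)
cv2.imwrite("pics/crop1.png",c)
E
```

```text
(no output)
```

View pics/crop1.png

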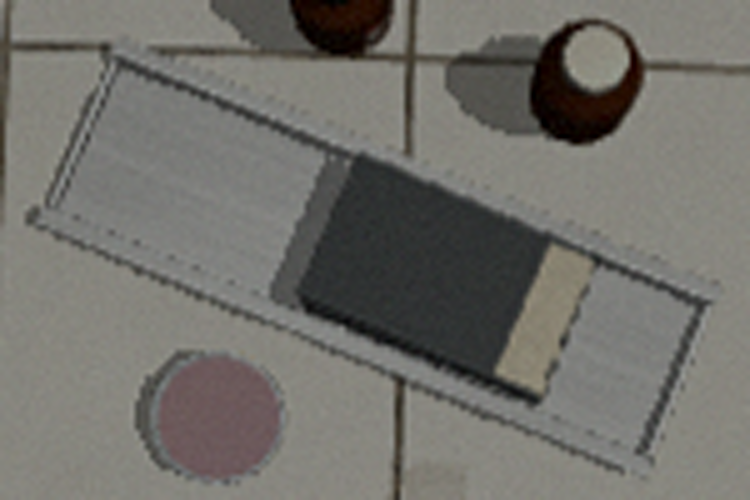

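```bash
python3 - <<'E'
from h import *
f=grab_frame("top")
px=lambda l:(np.array(l)-2)/5+[165,145]
def pr(n,l,z): 
    P=cast(f,px(l),z); print(n,z,np.round(P[:,:2]*1000).tolist()); return P
T=pr("tray outer LT LB RT RB",[(112,46),(33,215),(715,297),(647,465)],.018)
pr("inner stop line RT RB, LT LB",[(703,305),(645,450),(113,65),(50,205)],.009)
M=pr("top mailer LT RT RB LB",[(358,155),(597,262),(545,394),(300,300)],.033)
c=M.mean(0); d=(M[0]-M[1]+M[3]-M[2]); print("mailer c",c,np.degrees(np.arctan2(-d[0],d[1])), np.linalg.norm(d)/2)
d=(T[0]-T[2]+T[1]-T[3]); print("tray c",T.mean(0),np.degrees(np.arctan2(-d[0],d[1])),np.linalg.norm(d)/2)
pr("bott a top, b top",[(340,10),(597,57)],.09); pr("petri",[(220,415)],.015)
E
```

```text
tray outer LT LB RT RB 0.018 [[629.0, 116.0], [548.0, 149.0], [519.0, -170.0], [440.0, -140.0]]
inner stop line RT RB, LT LB 0.009 [[516.0, -166.0], [447.0, -140.0], [621.0, 117.0], [554.0, 143.0]]
top mailer LT RT RB LB 0.033 [[579.0, -1.0], [533.0, -113.0], [471.0, -90.0], [511.0, 23.0]]
mailer c [ 0.52345521 -0.04522692  0.033     ] -20.878770487152025 0.12022025539416116
tray c [ 0.53398351 -0.01093107  0.018     ] -20.688928631463774 0.30744721701981115
bott a top, b top 0.09 [[634.0, 7.0], [617.0, -105.0]]
petri 0.015 [[458.0, 59.0]]
```

The enlarged crop gives clean corners: tray centre (0.534,-0.011), yaw about -20.8°. The top mailer sits at about -36 mm along the tray. Before planning the transit I'll check where the scanner and the bottles are.

```bash
python3 - <<'E'
from h import *
f=grab_frame("top"); g=grab_frame("side")
def tri(a,b):
    O=[];D=[]
    for q,p in((f,a),(g,b)):
        P=cast(q,p,0.0)[0]; o=np.array(q["xyz"]); d=P-o; O.append(o);D.append(d/np.linalg.norm(d))
    A=sum(np.eye(3)-np.outer(d,d) for d in D); B=sum((np.eye(3)-np.outer(d,d))@o for o,d in zip(O,D))
    return np.linalg.solve(A,B)
print("scanner",tri((52,196),(190,275)),tri((15,190),(185,265)))
print("bottle a cap",tri((232,139),(174,181)),"b cap",tri((283,156),(206,157)))
c=np.array([.534,-.011]);y=np.radians(-20.8);u=np.array([-np.sin(y),np.cos(y)])
for t in(.075,.06,-.06,-.19): print(t,c+t*u)
E
```

```text
scanner [0.51774513 0.3649465  0.14515585] [0.51602766 0.40916031 0.19609672]
bottle a cap [0.65378881 0.0095607  0.07949001] b cap [ 0.61707478 -0.103903    0.08145013]
0.075 [0.56063302 0.05911193]
0.06 [0.55530642 0.04508954]
-0.06 [ 0.51269358 -0.06708954]
-0.19 [ 0.46652968 -0.18861688]
```

drive_tool:
  steps: [25,16,-40,0,-5.8,25,16,-40,0,-5.8,25,16,-40,0,-5.8,25,16,-40,0,-5.8,25,16,-40,0,-5.8]
  grip_force: 60

```text
clock: 0.72
position: [0.3256, 0.3784, 0.2454]
tool_rot: [-1.571, -0.0, 0.652]
force: [0.7, 0.8, 0.5]
grip_width: 0.0262
```

drive_tool:
  steps: [25,16,-40,0,-5.8,25,16,-40,0,-5.8,25,16,-40,0,-5.8,25,16,-40,0,-5.8,25,16,-40,0,-5.8]

```text
clock: 1.13
position: [0.4029, 0.185, 0.2456]
tool_rot: [-1.57, -0.001, 0.146]
force: [1.3, 1.0, 0.3]
grip_width: 0.0249
```

drive_tool:
  steps: [25,31,-23,0,-5.8,25,31,-23,0,-5.8,25,31,-23,-15,-5.8,25,30,-23,-30,-5.8,25,30,-23,-30,-6.2]

```text
clock: 1.55
position: [0.5492, 0.0768, 0.1781]
tool_rot: [-1.57, -0.002, -0.367]
force: [1.2, 2.7, 0.6]
grip_width: 0.0251
```

drive_tool:
  steps: [25,0,0,-35,0,25,0,0,-35,0,25,0,0,-30,0,25,0,0,-20,0,25,0,0,-10,0]

```text
clock: 1.97
position: [0.5462, 0.0779, 0.0459]
tool_rot: [-1.573, 0.003, -0.363]
force: [0.4, 0.2, -0.1]
grip_width: 0.0249
```

drive_tool:
  steps: [25,0,0,-4,0,25,0,0,-4,0,25,0,0,0,0,25,0,0,0,0,25,0,0,0,0]

```text
clock: 2.38
position: [0.548, 0.0784, 0.0415]
tool_rot: [-1.57, -0.001, -0.362]
force: [-0.1, -0.8, 0.5]
grip_width: 0.0248
```

```bash
python3 - <<'E'
from h import *
f=grab_frame("side"); im=f["frame"][...,::-1]
w=grab_frame("wrist")["frame"][...,::-1]
c=cv2.resize(im[150:280,150:310],(640,520),interpolation=cv2.INTER_CUBIC)
cv2.imwrite("pics/side2.png",c); cv2.imwrite("pics/wrist2.png",w)
s=monitor.observe(); print(s["position"],s["tool_rot"],s["force"])
E
```

```text
[0.54781964 0.0783609  0.0412638 ] [-1.57003591e+00 -9.02189514e-04 -3.62268009e-01] [ 0.19833231 -0.31565098 -0.30475919]
```

View pics/side2.png

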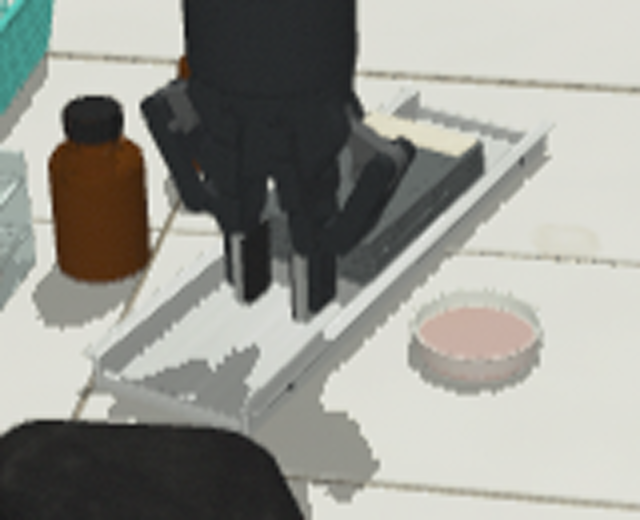

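The side crop shows the fingers over the empty left part of the tray, short of the commanded spot by about 19 mm sideways, with the stack beyond them. I'll centre them and then lower.

drive_tool:
  steps: [25,8,-3,0,0,25,9,-4,0,0,25,0,0,0,0,25,0,0,-7,0,25,0,0,-6,0]

```text
clock: 2.9
position: [0.5644, 0.0711, 0.0269]
tool_rot: [-1.571, -0.0, -0.363]
force: [0.4, -0.1, 0.3]
grip_width: 0.0247
```

drive_tool:
  steps: [25,0,0,-3,0,25,0,0,-2,0,25,0,0,0,0,25,0,0,0,0,25,0,0,0,0]

```text
clock: 3.32
position: [0.5645, 0.0712, 0.0226]
tool_rot: [-1.571, -0.0, -0.362]
force: [-0.5, -0.7, -0.0]
grip_width: 0.025
```

drive_tool:
  steps: [25,-3.2,-8.4,-0.5,0,25,-3.2,-8.4,-0.5,0,25,-3.2,-8.4,-0.5,0,25,-3.2,-8.4,0,0,25,-1.6,-4.2,0,0]

```text
clock: 3.73
position: [0.5494, 0.0313, 0.0211]
tool_rot: [-1.571, 0.0, -0.364]
force: [-0.0, -0.9, -0.6]
grip_width: 0.0253
```

drive_tool:
  steps: [25,-1.6,-4.2,0,0,25,-1.6,-4.2,0,0,25,-1.6,-4.2,0,0,25,-1.6,-4.2,0,0,25,-1.6,-4.2,0,0]

```text
clock: 4.15
position: [0.542, 0.0123, 0.021]
tool_rot: [-1.571, -0.0, -0.362]
force: [0.3, 1.6, 0.3]
grip_width: 0.0251
```

drive_tool:
  steps: [25,-1.6,-4.2,0,0,25,-1.6,-4.2,0,0,25,-1.6,-4.2,0,0,25,-1.6,-4.2,0,0,25,-1.6,-4.2,0,0]

```text
clock: 4.57
position: [0.5339, -0.009, 0.021]
tool_rot: [-1.571, -0.0, -0.362]
force: [1.3, 1.3, 2.2]
grip_width: 0.0252
```

drive_tool:
  steps: [25,-1.4,-3.7,0,0,25,-1.4,-3.7,0,0,25,-1.4,-3.7,0,0,25,-0.7,-1.9,0,0,25,-0.4,-0.9,0,0]

```text
clock: 4.98
position: [0.5286, -0.023, 0.021]
tool_rot: [-1.571, 0.0, -0.363]
force: [0.2, 1.7, 1.8]
grip_width: 0.0247
```

drive_tool:
  steps: [25,-0.4,-0.9,0,0,25,-0.4,-0.9,0,0,25,-0.4,-0.9,0,0,25,0,0,0,0,25,0,0,0,0]

```text
clock: 5.4
position: [0.5275, -0.0253, 0.021]
tool_rot: [-1.571, 0.0, -0.362]
force: [-0.1, 1.0, 0.2]
grip_width: 0.0251
```

```bash
python3 - <<'E'
from h import *
f=grab_frame("side"); im=f["frame"][...,::-1]
w=grab_frame("top")["frame"][...,::-1]
a=cv2.resize(im[150:270,150:310],(640,480),interpolation=cv2.INTER_CUBIC)
cv2.imwrite("pics/side3.png",a); cv2.imwrite("pics/top3.png",w)
s=monitor.observe(); print(s["position"],s["tool_rot"],s["force"])
E
```

```text
[ 0.52743766 -0.02529639  0.02093664] [-1.57098651e+00  1.70082085e-04 -3.62464926e-01] [ 0.20292763  0.02212096 -0.33261238]
```

drive_tool:
  steps: [25,-0.4,-0.9,0,0,25,-0.4,-0.9,0,0,25,-0.4,-0.9,0,0,25,-0.4,-0.9,0,0,25,0,0,0,0]

```text
clock: 5.92
position: [0.5263, -0.0286, 0.0211]
tool_rot: [-1.57, -0.001, -0.362]
force: [2.1, 2.6, -0.7]
grip_width: 0.0246
```

drive_tool:
  steps: [25,-0.4,-0.9,0,0,25,-0.4,-0.9,0,0,25,-0.4,-0.9,0,0,25,0,0,0,0,25,0,0,0,0]

```text
clock: 6.33
position: [0.5264, -0.0292, 0.0214]
tool_rot: [-1.568, -0.002, -0.36]
force: [8.3, 16.2, -0.2]
grip_width: 0.0251
```

drive_tool:
  steps: [25,1.4,3.7,0,0,25,2.8,7.5,0,0,25,2.8,7.5,5,0,25,0,0,30,0,25,0,0,35,0]

```text
clock: 6.75
position: [0.5305, -0.0122, 0.0905]
tool_rot: [-1.573, 0.004, -0.362]
force: [0.1, 0.3, 1.2]
grip_width: 0.0248
```

drive_tool:
  steps: [25,0,0,25,0,25,-7,-19,5,0,25,-13,-34,0,0,25,-13,-34,0,0,25,-13,-34,0,0]

```text
clock: 7.17
position: [0.4852, -0.1344, 0.1215]
tool_rot: [-1.571, -0.0, -0.361]
force: [0.6, -0.8, -0.3]
grip_width: 0.0251
```

drive_tool:
  steps: [25,-13,-34,0,0,25,-8,-20,0,0,25,-4,-10,0,0,25,0,0,0,0,25,0,0,0,0]

```text
clock: 7.58
position: [0.4611, -0.1972, 0.1211]
tool_rot: [-1.57, 0.0, -0.363]
force: [-1.1, 0.4, -0.5]
grip_width: 0.0247
```

```bash
python3 - <<'E'
from h import *
a=grab_frame("side")["frame"][150:255,190:310,::-1]
w=grab_frame("top")["frame"][145:250,165:315,::-1]
a=cv2.resize(a,(440,385),interpolation=cv2.INTER_CUBIC)
w=cv2.resize(w,(350,245),interpolation=cv2.INTER_CUBIC)
o=np.zeros((385,790,3),np.uint8); o[:,:440]=a; o[:245,440:]=w
cv2.imwrite("pics/c4.png",o)
s=monitor.observe(); p=s["position"]; y=-.363; d=p[:2]-[.534,-.011]
print(p,s["tool_rot"],s["force"],"tray xy",d@[np.cos(y),np.sin(y)],d@[-np.sin(y),np.cos(y)])
E
```

```text
[ 0.46145579 -0.19631103  0.12096743] [-1.57028750e+00  1.81863491e-04 -3.60506637e-01] [0.04249027 0.50603265 0.47744772] tray xy -0.002016619099922834 -0.19899441007114682
```

View pics/c4.png

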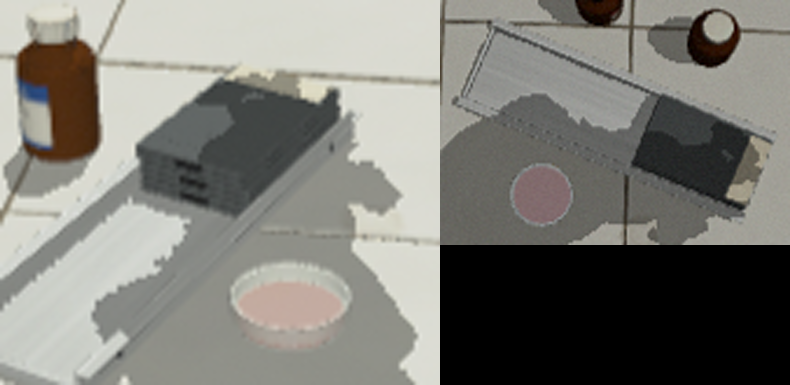

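The crop shows the stack squared up against the right-hand stop, all three edges flush, with the bottles and dish untouched. Next I lower to the middle mailer's height.

drive_tool:
  steps: [25,2,-0.7,-30,0,25,0,0,-30,0,25,0,0,-18,0,25,0,0,-8,0,25,0,0,0,0]

```text
clock: 8.1
position: [0.4624, -0.1973, 0.0336]
tool_rot: [-1.571, 0.003, -0.361]
force: [-0.5, 0.1, -0.7]
grip_width: 0.0245
```

drive_tool:
  steps: [25,0,0,-2,0,25,0,0,0,0,25,0,0,0,0,25,2,5.3,0,0,25,2,5.3,0,0]

```text
clock: 8.52
position: [0.4672, -0.1877, 0.0336]
tool_rot: [-1.571, -0.001, -0.363]
force: [-0.3, 1.0, 0.2]
grip_width: 0.0247
```

drive_tool:
  steps: [25,0,0,-2.5,0,25,0,0,0,0,25,1.8,4.7,0,0,25,1.8,4.7,0,0,25,1.8,4.7,0,0]

```text
clock: 8.93
position: [0.4723, -0.1734, 0.0305]
tool_rot: [-1.571, 0.0, -0.363]
force: [0.1, 0.6, -0.9]
grip_width: 0.0248
```

```bash
cat >> h.py <<'E'
def tp():
    s=monitor.observe(); p=s["position"]; y=-.363; d=p[:2]-[.534,-.011]
    print("tray x,y,z mm",np.round(1000*np.r_[d@[np.cos(y),np.sin(y)],d@[-np.sin(y),np.cos(y)],p[2]],1),"F",np.round(s["force"],1))
E
python3 -c "
from h import *
tp()"
```

```text
tray x,y,z mm [  -0.  -173.7   30.5] F [ 0.1  0.6 -0.9]
```

drive_tool:
  steps: [25,1.1,2.8,0,0,25,1.1,2.8,0,0,25,1.1,2.8,0,0,25,1.1,2.8,0,0,25,1.1,2.8,0,0]

```text
clock: 9.35
position: [0.4777, -0.1597, 0.0305]
tool_rot: [-1.571, 0.0, -0.363]
force: [0.2, -1.1, 0.9]
grip_width: 0.0247
```

drive_tool:
  steps: [25,1.1,2.8,0,0,25,1.1,2.8,0,0,25,1.1,2.8,0,0,25,1.1,2.8,0,0,25,1.1,2.8,0,0]

```text
clock: 9.77
position: [0.4833, -0.1456, 0.0305]
tool_rot: [-1.571, 0.0, -0.362]
force: [0.3, -0.2, 0.6]
grip_width: 0.0248
```

drive_tool:
  steps: [25,1.1,2.8,0,0,25,1.1,2.8,0,0,25,0.7,1.9,0,0,25,0,0,0,0,25,0,0,0,0]

```text
clock: 10.18
position: [0.4861, -0.1382, 0.0305]
tool_rot: [-1.571, 0.0, -0.362]
force: [-0.4, -0.1, -0.6]
grip_width: 0.025
```

```bash
python3 -c "
from h import *
tp()"
```

```text
tray x,y,z mm [   0.4 -135.9   30.5] F [-0.4 -0.1 -0.6]
```

drive_tool:
  steps: [25,0.7,1.9,0,0,25,0.7,1.9,0,0,25,0.7,1.9,0,0,25,0,0,0,0,25,0,0,0,0]

```text
clock: 10.6
position: [0.4882, -0.1324, 0.0305]
tool_rot: [-1.571, 0.0, -0.362]
force: [-0.1, -0.2, -0.2]
grip_width: 0.0251
```

drive_tool:
  steps: [25,-1.8,-4.7,0,0,25,-5.3,-14,0,0,25,-5.3,-14,0,0,25,-5.3,-14,10,0,25,-2,-5,30,0]

```text
clock: 11.02
position: [0.4656, -0.1865, 0.069]
tool_rot: [-1.572, 0.005, -0.365]
force: [-1.0, 0.5, -0.2]
grip_width: 0.025
```

```bash
python3 - <<'E'
from h import *
tp()
a=grab_frame("side")["frame"][150:255,190:310,::-1]
w=grab_frame("top")["frame"][165:245,215:315,::-1]
a=cv2.resize(a,(350,306),interpolation=cv2.INTER_CUBIC)
w=cv2.resize(w,(440,352),interpolation=cv2.INTER_CUBIC)
o=np.zeros((352,790,3),np.uint8); o[:306,:350]=a; o[:,350:]=w
cv2.imwrite("pics/c5.png",cv2.convertScaleAbs(o,alpha=1.4))
E
```

```text
tray x,y,z mm [  -1.6 -188.3   69. ] F [-1.   0.5 -0.2]
```

View pics/c5.png

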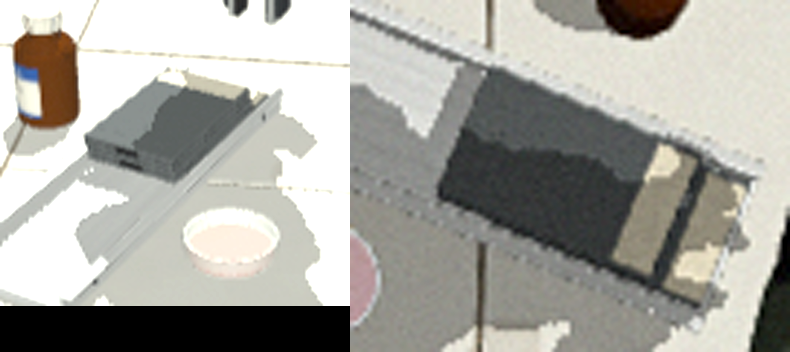

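The picture shows the bottom label uncovered with a dark gap of about 8 mm beside it, so the middle and top mailers moved about 30 mm as one. Now the top mailer.

drive_tool:
  steps: [25,1.5,-0.6,-14,0,25,0,0,-9,0,25,0,0,-3,0,25,0,0,0,0,25,0,0,0,0]

```text
clock: 11.53
position: [0.4696, -0.185, 0.0444]
tool_rot: [-1.571, 0.001, -0.363]
force: [0.1, -0.0, 0.8]
grip_width: 0.0254
```

```bash
python3 -c "
from h import *
tp()"
```

```text
tray x,y,z mm [   1.6 -185.6   44.4] F [ 0.1 -0.   0.8]
```

drive_tool:
  steps: [25,-1,0.4,-3.3,0,25,0,0,0,0,25,5,13,0,0,25,5,13,0,0,25,3.5,9.4,0,0]

```text
clock: 11.95
position: [0.4829, -0.1482, 0.0413]
tool_rot: [-1.57, -0.0, -0.362]
force: [-0.6, 0.6, -0.2]
grip_width: 0.025
```

drive_tool:
  steps: [25,1.1,2.8,0,0,25,1.1,2.8,0,0,25,1.1,2.8,0,0,25,1.1,2.8,0,0,25,1.1,2.8,0,0]

```text
clock: 12.37
position: [0.4879, -0.1354, 0.0412]
tool_rot: [-1.571, -0.0, -0.363]
force: [0.2, -0.6, 0.1]
grip_width: 0.0254
```

```bash
python3 -c "
from h import *
tp()"
```

```text
tray x,y,z mm [   1.1 -132.6   41.2] F [ 0.2 -0.6  0.1]
```

drive_tool:
  steps: [25,1.1,2.8,0,0,25,1.1,2.8,0,0,25,1.1,2.8,0,0,25,1.1,2.8,0,0,25,1.1,2.8,0,0]

```text
clock: 12.78
position: [0.4935, -0.121, 0.0412]
tool_rot: [-1.571, 0.0, -0.363]
force: [-0.9, -0.6, 0.8]
grip_width: 0.0252
```

drive_tool:
  steps: [25,1.1,2.8,0,0,25,1.1,2.8,0,0,25,1.1,2.8,0,0,25,1.1,2.8,0,0,25,0.7,1.9,0,0]

```text
clock: 13.2
position: [0.4987, -0.1076, 0.0412]
tool_rot: [-1.571, 0.0, -0.362]
force: [0.1, -0.7, 0.3]
grip_width: 0.0251
```

```bash
python3 -c "
from h import *
tp()"
```

```text
tray x,y,z mm [   1.3 -102.9   41.2] F [ 0.1 -0.7  0.3]
```

drive_tool:
  steps: [25,0.7,1.9,0,0,25,0.4,0.9,0,0,25,0,0,0,0,25,0,0,0,0,25,-1.8,-4.7,0,0]

```text
clock: 13.62
position: [0.4981, -0.1094, 0.0411]
tool_rot: [-1.57, 0.0, -0.361]
force: [0.7, 0.4, 0.5]
grip_width: 0.0248
```

drive_tool:
  steps: [25,-5,-13,3,0,25,-3,-8,15,0,25,-5,-13,35,0,25,-13,-34,35,0,25,-13,-34,35,0]

```text
clock: 14.03
position: [0.4626, -0.2009, 0.1533]
tool_rot: [-1.571, 0.0, -0.361]
force: [1.0, -1.0, 1.2]
grip_width: 0.0252
```

drive_tool:
  steps: [25,-5,-35,20,0,25,0,-30,0,0,25,0,-10,0,0,25,0,0,0,0,25,0,0,0,0]

```text
clock: 14.45
position: [0.4579, -0.275, 0.1714]
tool_rot: [-1.571, 0.001, -0.364]
force: [-0.1, 1.8, -0.9]
grip_width: 0.0249
```

```bash
python3 - <<'E'
from h import *
tp()
a=grab_frame("side")["frame"][150:255,190:310,::-1]
w=grab_frame("top")["frame"][165:245,215:315,::-1]
cv2.imwrite("pics/top_final.png",w)
a=cv2.resize(a,(300,262),interpolation=cv2.INTER_CUBIC)
w=cv2.resize(w,(500,400),interpolation=cv2.INTER_CUBIC)
o=np.zeros((400,800,3),np.uint8); o[:262,:300]=a; o[:,300:]=w
cv2.imwrite("pics/c6.png",cv2.convertScaleAbs(o,alpha=1.4))
E
```

```text
tray x,y,z mm [  22.6 -273.8  171.4] F [-0.1  1.8 -0.9]
```

View pics/c6.png

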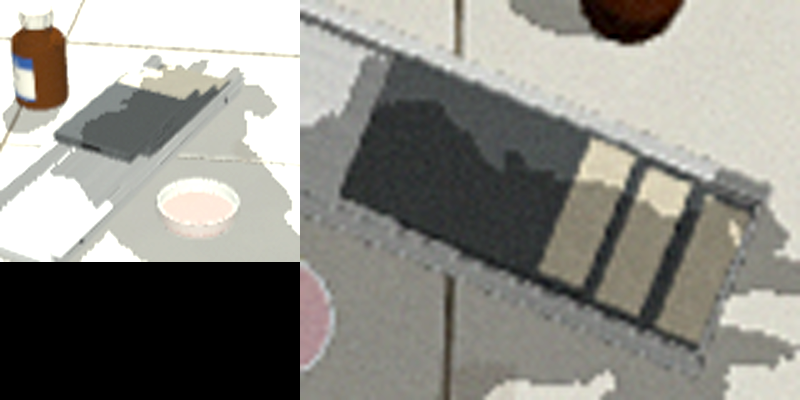

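```bash
python3 - <<'E'
from h import *
f=grab_frame("top")
for n,a,b,z in(("bot",(757,207),(697,348),.013),("mid",(695,184),(640,317),.023),("top",(637,158),(588,288),.033)):
    uv=(np.array([a,b])-[302,2])/5+[215,165]; P=cast(f,uv,z)[:,:2]-[.534,-.011]; y=-.363
    P=P@np.array([[np.cos(y),-np.sin(y)],[np.sin(y),np.cos(y)]]); print(n,np.round(P*1000,1).tolist(),"centre x,y mm",P.mean(0)*1000+[0,60])
E
```

```text
bot [[37.5, -152.7], [-34.7, -151.2]] centre x,y mm [  1.39494603 -91.92127238]
mid [[35.1, -120.6], [-31.9, -120.1]] centre x,y mm [  1.62247997 -60.38376901]
top [[34.8, -90.5], [-29.1, -92.2]] centre x,y mm [  2.83750763 -31.37069251]
```

Bottom mailer is at the stop (y about -92 mm, within calibration error of -90). The steps are 31.5 mm and 29 mm, and the row is straight. Handing in.

```bash
python3 -c "
from workcell import workorder
print(workorder.job_done())"
```

```text
the job is handed in; nothing more can be done
None
```

I pushed the stack against the right-hand stop until the wrist force rose to about 18 N. I then pushed the middle and top mailers back 30 mm together, and the top one a further 30 mm, and withdrew the arm clear. The job was handed in at about 14.5 s of the 51 s allowed.

**Last checks, from the top camera (picked by eye, good to about 2–3 mm):**

| Check | Result | Allowed |
|---|---|---|
| Bottom mailer centre, y in tray | about -92 mm (butted would be -90) | below -85 mm |
| Middle beyond bottom | about 31.5 mm | 22–40 mm |
| Top beyond middle | about 29 mm | 22–40 mm |
| Sideways offset of each | within 3 mm | 12 mm |

- **Labels and lie:** all three white strips are uncovered, and the mailers look flat and in a straight row.
- **Bystanders:** the bottles and dish look unmoved in the pictures. I did not measure them again, and black-capped reagent_a was only partly in the last view.
- **Disagreements:** the bottom mailer reads about 2 mm past the stop, which is within the calibration error. One early approach move fell about 23 mm short of its commanded spot, and I corrected it before touching anything.

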